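# Lay the shafts in the V-cradles

### The arm

A 6-joint arm with a two-finger parallel gripper is mounted at the origin on the work surface. World frame = base frame: x ahead of the robot, y to its left, z up, the work surface at z = 0. Lengths are in m, angles in rad, forces in N, time in s.
With the tool pointing down it reaches from about 0.35 to 0.975 m from the base axis. Payload 4.9 kg.
Tool frame: the origin (TCP) lies on the centre line of the jaws, within the pads' length; the fingertips stand 8 mm ahead of it and the grasp point (between the pads) lies 11 mm behind it; z points along the fingers, y is the line along which they close (so a half turn about z gives the same grasp; the last joint's range is limited). The gripper opens to 85 mm and grips with 20 to 120 N. Pads are 22 mm wide; open, the fingers measure 114 mm over their backs; the gripper's body (76 mm by 85 mm) begins 54 mm behind the grasp point. The pads swing forward as they close: fully open they stand 13 mm farther back than shut.
Start: joints at [1.228, 0.053, 1.613, -0, 1.476, -0.119], TCP at [0.139, 0.609, 0.217] pointing down, gripper open.
Joint ranges: [-3.01, 3.01], [-1.01, 2.22], [0.06, 2.58], [-1.02, 4.17], [0.09, 2.62], [-3.14, 3.14]. Speed limits (rad/s): [2.57, 2.57, 3.14, 3.14, 3.14, 3.14].

### API

Orientations are given as a rotation vector (axis times angle).
In Python, from station import ctrl gives the robot as it stands.
- The arm moves only by the tool run_rows, called after "Emit:" by a JSON object that holds its "api" and its "payload". Schema: {"type":"object","properties":{"increments":{"type":"array","items":{"type":"array","items":{"type":"number"},"minItems":7,"maxItems":7},"minItems":1,"maxItems":20},"grip_n":{"type":"number"},"only":{"type":"string"},"quiet":{"type":"boolean"},"lines":{"type":"string"}},"required":["increments"],"additionalProperties":false}. increments is a list of rows, 1 to 20 of them, each of 7 numbers: the finger opening in m, then dx, dy, dz in m, then a rotation vector rx, ry, rz in rad; each row is the pose to reach, as a shift and turn from the pose commanded when the call began, along the tool's axes at that moment; what a row does not reach only later rows make up. A row lasts 1/12 s, in which the tool goes at most 0.0417 m and 0.125 rad, less where a joint would pass 70% of its speed; a pose out of reach is approached as far as the arm can. The fingers move at their own pace and stop on an object; grip_n is the grip in N (left out, the last holds). Time passes only in rows, so rows that do not move let the fingers close. The tool returns the time, the measured TCP pose, the force, the opening and the grip force at its end. only (a regular expression) keeps the lines of the reply that match it, lines (a string "A,B") keeps lines A to B, and quiet returns only ok. Input that does not fit is refused with a message, and nothing moves.
- ctrl.get_obs(): the state, without advancing time (a new reading comes with each control period).
- ctrl.get_image(name): name is "side" or "top"; returns the picture (400x640x3 uint8, red, green, blue); there is no depth.
- ctrl.camera_params(name): a dict with "fx", "fy", "cx", "cy" (pixels), "T" (4x4, takes a point from camera to world coordinates). Camera axes: x right, y down, z forward; pixel columns grow to the right and rows downward; lengths in m; the calibration is good to about 2 mm. A picture is of the moment at which its call begins. camera_params takes no time and is no camera call.
- ctrl.finish_job(): hands the job in; it is judged then, once.
Trained networks look in the newest picture that a camera, given by its name, has taken for a name from the list of things; names that differ only in an ending like _2 or _b are one class to them, and where a whole thing is asked for, a point or a joint stands for the part that bears it (a point fixed in the world has none). Each returns a list of dicts, best first, with "p" (0 to 1); they miss things now and then, are a little off and sometimes report something else, mostly with a low value. They report only what shows in the picture. A call takes as long as a camera call. They do not tell look-alikes from the thing itself.
- ctrl.find_in(camera, thing): "extent" ([left, top, right, bottom] in pixels, round what is visible of it).
- ctrl.cut_out(camera, thing): "mask" (400x640 bool, what is visible of it) and "extent" ([left, top, right, bottom] in pixels, round what is visible of it).
- ctrl.tip_of(camera, thing): "xy" ([column, row] in pixels: a listed point, or the origin of a listed thing).
The state is a dict: "t": time; "q": joint angles; "dq": joint speeds; "effort": joint torques, N m; "tool_pos": TCP position; "tool_rot": TCP orientation; "contact_force": force on the tool from outside, world axes, zero at the start; "wrist_torque": the same for the moment, N m; "opening": finger opening in m; "grip_force": force on a finger pad.
Only numpy, scipy, OpenCV 4.12 (cv2) and the standard library are available. Lean on these libraries where they do the work, as an engineer would, in place of code of your own. Each camera call takes 0.05 s, during which the arm holds its last target. There are 200 camera calls.

### The job

The two round steel shafts are lying loose on the rubber mat, where they could roll off the bench. Lay the thick shaft in the big V-cradle and the thin shaft in the small one, each resting in both of its V's with its middle about midway between them; set them down, do not drop them. The square bar is not wanted.

Things in the scene. Friction and masses are not known exactly. Their poses are not given: they have to be found in the camera images.
- thick_shaft: thick round steel shaft, bright cylinder 32 mm in diameter, 180 mm long, dark 20 mm bore, about 0.5 kg; starts loose on a black rubber mat 6 mm thick lying on the bench, beside the thin shaft and a square bar (22 mm square, not wanted). Origin: centre of the cylinder; its y axis runs along the shaft; x and z turn as it rolls
- thin_shaft: thin round steel shaft, bright solid cylinder 18 mm in diameter, 180 mm long, about 0.33 kg; starts loose on the same 6 mm mat. Origin: centre of the cylinder; its y axis runs along the shaft; x and z turn as it rolls
- big_cradle: big grey steel V-cradle, fixed: base plate 85 x 150 x 8 mm with two V saddles in line, open upward, at y = +-55 mm, each 20 mm long, empty between. V: 45-degree flanks, mouth 48 mm wide, bottom at z = 34 mm, rim at z = 58 mm. Origin: centre of plate's underside, on the bench; y along the groove, x across, z up. The thick shaft seats with its axis at x = 0, z = 57 mm.
- small_cradle: small grey steel V-cradle, fixed: base plate 55 x 150 x 8 mm with two V saddles in line, open upward, at y = +-55 mm, each 20 mm long, empty between. V: 45-degree flanks, mouth 31 mm wide, bottom at z = 40 mm, rim at z = 56 mm. Origin: centre of plate's underside, on the bench; y along the groove, x across, z up. The thin shaft seats with its axis at x = 0, z = 53 mm.
Not all that is in view belongs to the job. What is shaped like the big_cradle but blue or orange is not meant.

How it is judged:
At the end, for the whole second after the job is handed in: Thick shaft in both V's of the big cradle, thin shaft in both V's of the small one: each centre within 8 mm sideways and 6 mm in height of its seated place and 25 mm of the cradle's middle along the groove, within 0.12 rad of the groove's direction, at rest (x of thick_shaft in the frame of big_cradle between -0.008 and 0.008 m and y of thick_shaft in the frame of big_cradle between -0.025 and 0.025 m and z of thick_shaft in the frame of big_cradle between 0.0506 and 0.0626 m and angle between the y axis of thick_shaft and the y axis of big_cradle, either way round below 0.12 rad and linear speed of each of thick_shaft, thin_shaft below 0.02 m/s and x of thin_shaft in the frame of small_cradle between -0.008 and 0.008 m and y of thin_shaft in the frame of small_cradle between -0.025 and 0.025 m and z of thin_shaft in the frame of small_cradle between 0.0467 and 0.0587 m and angle between the y axis of thin_shaft and the y axis of small_cradle, either way round below 0.12 rad); the robot touches nothing.
It fails at once if the thick shaft is dropped or let fall instead of being set down (linear speed of thick_shaft above 0.65 m/s and contact force between the fingers and thick_shaft below 0.05 N).
It fails at once if the thin shaft is dropped or let fall instead of being set down (linear speed of thin_shaft above 0.65 m/s and contact force between the fingers and thin_shaft below 0.05 N).
It also fails if it takes over 54 s, if anything falls off the work surface, if the arm or the gripper's body presses on something with over 40 N, if the wrist force passes 120 N, or if a joint passes its speed limit or range.

## Working session

There is one attempt and no reset: what is moved stays moved. The work goes in short steps, Python scripts to look and compute and a tool call to move; the robot and the scene stay as the last step left them, time stands still between calls to the robot, and variables do not carry over. Pictures are saved under pics/ and viewed, at most 13 in all, crops included, and the job is handed in when it is done.

```bash
mkdir -p pics; cat > h.py <<'E'
import numpy as np, cv2
from station import ctrl
from scipy.spatial.transform import Rotation as R
def ray(cam,u,v):
    p=ctrl.camera_params(cam);T=np.array(p["T"])
    d=T[:3,:3]@np.array([(u-p["cx"])/p["fx"],(v-p["cy"])/p["fy"],1]);return T[:3,3],d
def onz(cam,u,v,z):
    o,d=ray(cam,u,v);return o+d*(z-o[2])/d[2]
def proj(cam,P):
    p=ctrl.camera_params(cam);T=np.linalg.inv(np.array(p["T"]));c=T[:3,:3]@np.array(P)+T[:3,3]
    return c[0]/c[2]*p["fx"]+p["cx"],c[1]/c[2]*p["fy"]+p["cy"]
def save(cam,name):
    im=ctrl.get_image(cam);cv2.imwrite(f"pics/{name}.png",im[:,:,::-1]);return im
E
python3 - <<'E'
from h import *
o=ctrl.get_obs();print(o["tool_pos"],o["tool_rot"])
for c in("top","side"):
    save(c,c+"0");print(c,np.round(ctrl.camera_params(c)["T"],3).tolist())
    for t in("thick_shaft","thin_shaft","big_cradle","small_cradle"):
        for d in ctrl.cut_out(c,t):
            m=d["mask"].astype(np.uint8);r=cv2.minAreaRect(cv2.findNonZero(m)) if m.any() else None
            print(c,t,round(d["p"],2),np.round(d["extent"]).tolist(),[np.round(x,1).tolist() for x in r] if r else 0)
E
```

```text
[0.13847934 0.60877786 0.21525026] [-0.35071981 -3.12146206  0.00323421]
top [[-0.028, -0.991, 0.133, 0.443], [-1.0, 0.027, -0.006, 0.084], [0.003, -0.133, -0.991, 1.058], [0.0, 0.0, 0.0, 1.0]]
top thick_shaft 0.83 [410.0, 155.0, 489.0, 190.0] [[448.4, 169.8], [80.5, 14.3], 16.2]
top thin_shaft 0.87 [394.0, 250.0, 470.0, 272.0] [[432.4, 259.9], [79.3, 7.8], 13.6]
top big_cradle 0.98 [237.0, 178.0, 304.0, 216.0] [[270.8, 196.0], [63.9, 36.1], 5.9]
top big_cradle 0.78 [173.0, 114.0, 241.0, 157.0] [[206.0, 135.7], [66.1, 35.6], 8.7]
top big_cradle 0.56 [131.0, 263.0, 203.0, 309.0] [[165.1, 284.5], [38.4, 70.7], 81.7]
top small_cradle 0.85 [237.0, 232.0, 301.0, 270.0] [[270.0, 252.5], [24.9, 66.0], 77.0]
side [[-0.964, -0.144, 0.221, 0.314], [-0.264, 0.583, -0.769, 0.942], [-0.018, -0.8, -0.6, 0.728], [0.0, 0.0, 0.0, 1.0]]
side thick_shaft 0.57 [302.0, 134.0, 341.0, 166.0] [[322.3, 150.4], [9.6, 42.8], 52.1]
side thin_shaft 0.62 [370.0, 155.0, 392.0, 183.0] [[380.8, 166.8], [6.0, 38.4], 40.4]
side big_cradle 0.94 [330.0, 285.0, 376.0, 364.0] [[356.7, 323.6], [43.8, 74.4], 7.1]
side big_cradle 0.68 [272.0, 206.0, 326.0, 262.0] [[299.3, 232.5], [32.7, 58.8], 33.7]
side big_cradle 0.58 [189.0, 233.0, 252.0, 296.0] [[218.5, 263.2], [38.3, 66.3], 41.6]
side small_cradle 0.92 [335.0, 214.0, 362.0, 267.0] [[348.5, 240.5], [53.0, 23.0], 90.0]
```

View pics/top0.png

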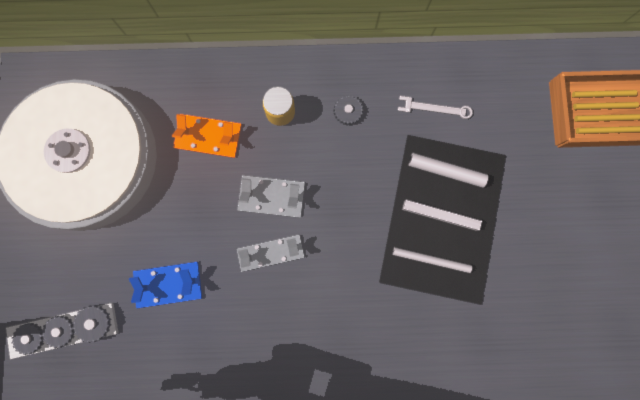

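View pics/side0.png

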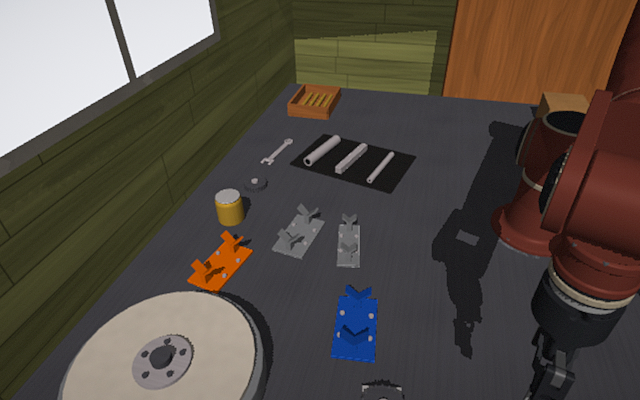

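```bash
cat > fit.py <<'E'
from h import *
from scipy.optimize import minimize
def boxes(w,mouth,rim):
    b=[(-w/2,w/2,-.075,.075,0,.008)]
    for s in(-.055,.055):
        for e in((-mouth/2-.004,-mouth/2),(mouth/2,mouth/2+.004)): b.append((*e,s-.01,s+.01,.02,rim))
    return b
def sil(cam,x,y,a,bs):
    m=np.zeros((1600,2560),np.uint8);c,s=np.cos(a),np.sin(a)
    for b in bs:
        P=[proj(cam,(x+c*X-s*Y,y+s*X+c*Y,Z)) for X in b[:2] for Y in b[2:4] for Z in b[4:]]
        cv2.fillConvexPoly(m,cv2.convexHull(np.int32(np.round((np.array(P)+.5)*4))),1)
    return m>0
E
python3 - <<'E'
from fit import *
ims={c:ctrl.get_image(c) for c in("top","side")}
big=cv2.resize(ims["top"][160:290,220:500],None,fx=2.8,fy=2.8,interpolation=cv2.INTER_CUBIC)
for c in ims: pass
for t,z in(("thick_shaft",.022),("thin_shaft",.015)):
    d=ctrl.cut_out("top",t)[0];(cx,cy),_,_=cv2.minAreaRect(cv2.findNonZero(d["mask"].astype(np.uint8)))
    ys,xs=np.nonzero(d["mask"]);P=np.array([onz("top",u,v,z)[:2] for u,v in zip(xs,ys)])
    c=P.mean(0);w,V=np.linalg.eigh(np.cov((P-c).T));v=V[:,1]*np.sign(V[1,1]);L=(P-c)@v;mid=c+v*(L.max()+L.min())/2
    print(t,onz("top",cx,cy,z).round(4),mid.round(4),"axis ang",np.arctan2(v[1],v[0]).round(3),np.ptp(L).round(3))
for t,bs in(("big_cradle",boxes(.085,.048,.058)),("small_cradle",boxes(.055,.031,.056))):
    M={}
    for c,g in(("top",(270,196 if t[0]=="b" else 252)),("side",(299,233) if t[0]=="b" else (348,240))):
        for d in ctrl.cut_out(c,t):
            e=d["extent"]
            if abs((e[0]+e[2])/2-g[0])<12 and abs((e[1]+e[3])/2-g[1])<12: M[c]=cv2.resize(d["mask"].astype(np.uint8),(2560,1600),interpolation=0)>0
    g=onz("top",270.5,196 if t[0]=="b" else 252.5,.01)
    for use in(["top"],["side"],["top","side"]):
        def f(p):
            r=0
            for c in use:
                s=sil(c,p[0],p[1],p[2]/5,bs);r-=(s&M[c]).sum()/(s|M[c]).sum()
            return r
        if all(c in M for c in use):
            best=min((minimize(f,[g[0],g[1],a],method="Nelder-Mead",options=dict(initial_simplex=[[g[0],g[1],a],[g[0]+.01,g[1],a],[g[0],g[1]+.01,a],[g[0],g[1],a+.5]],maxfev=90)) for a in(-.8,.8)),key=lambda r:r.fun)
            x=best.x;print(t,use,x[:2].round(4),(x[2]/5).round(3),round(best.fun,3))
    if t[0]=="b": r=x.copy()
    for b in bs:
        c,s=np.cos(x[2]/5),np.sin(x[2]/5)
        for X in b[:2]:
            Q=[proj("top",(x[0]+c*X-s*Y,x[1]+s*X+c*Y,b[5])) for Y in b[2:4]]
            q=[tuple(int((k[i]+.5-(220,160)[i])*2.8) for i in(0,1)) for k in Q];cv2.line(big,*q,(255,0,0),1)
cv2.imwrite("pics/crop.png",big[:,:,::-1])
E
```

```text
thick_shaft [ 0.6414 -0.236   0.022 ] [ 0.6412 -0.2357] axis ang 1.257 0.187
thin_shaft [ 0.4327 -0.1872  0.015 ] [ 0.433 -0.187] axis ang 1.315 0.183Traceback (most recent call last):
  File "<stdin>", line 24, in <module>
  File "<stdin>", line 24, in <genexpr>
    res = _minimize_neldermead(fun, x0, args, callback, bounds=bounds,
                               **options)
    fsim[j] = func(sim[j])
              ~~~~^^^^^^^^
    fx = function(np.copy(x), *(wrapper_args + args))
  File "<stdin>", line 21, in f
  File "fit.py", line 11, in sil
    P=[proj(cam,(x+c*X-s*Y,y+s*X+c*Y,Z)) for X in b[:2] for Y in b[2:4] for Z in b[4:]]
       ~~~~^^^^^^^^^^^^^^^^^^^^^^^^^^^^^
  File "h.py", line 10, in proj
    p=ctrl.camera_params(cam);T=np.linalg.inv(np.array(p["T"]));c=T[:3,:3]@np.array(P)+T[:3,3]
ValueError: time passes only in moves, steps and waits
```

```bash
sed -i 's/ctrl.camera_params(cam)/cp(cam)/; 3a import functools\n@functools.cache\ndef cp(c): return ctrl.camera_params(c)' h.py
cat > run.py <<'E'
from fit import *
im=ctrl.get_image("top");ctrl.get_image("side")
big=cv2.resize(im[160:290,220:500],None,fx=2.8,fy=2.8,interpolation=cv2.INTER_CUBIC)
for t,bs in(("big_cradle",boxes(.085,.048,.058)),("small_cradle",boxes(.055,.031,.056))):
    M={};b0=t[0]=="b"
    for c,g in(("top",(270,196 if b0 else 252)),("side",(299,233) if b0 else (348,240))):
        for d in ctrl.cut_out(c,t):
            e=d["extent"]
            if abs((e[0]+e[2])/2-g[0])<12 and abs((e[1]+e[3])/2-g[1])<12: M[c]=cv2.resize(d["mask"].astype(np.uint8),(2560,1600),interpolation=0)>0
    g=onz("top",270.5,196 if b0 else 252.5,.01)
    for use in(["top"],["side"],["top","side"]):
        if not all(c in M for c in use): continue
        def f(p): return -sum((s&M[c]).sum()/(s|M[c]).sum() for c in use for s in[sil(c,p[0],p[1],p[2]/5,bs)])
        best=min((minimize(f,[g[0],g[1],a],method="Nelder-Mead",options=dict(initial_simplex=[[g[0],g[1],a],[g[0]+.01,g[1],a],[g[0],g[1]+.01,a],[g[0],g[1],a+.5]],maxfev=80)) for a in(-.8,.8)),key=lambda r:r.fun)
        x=best.x;print(t,use,x[:2].round(4),(x[2]/5).round(3),round(best.fun,3))
    for b in bs:
        c,s=np.cos(x[2]/5),np.sin(x[2]/5)
        for X in b[:2]:
            q=[tuple(int((k[i]+.5-(220,160)[i])*2.8) for i in(0,1)) for Y in b[2:4] for k in[proj("top",(x[0]+c*X-s*Y,x[1]+s*X+c*Y,b[5]))]];cv2.line(big,*q,(255,0,0),1)
cv2.imwrite("pics/crop.png",big[:,:,::-1]);print(ctrl.get_obs()["t"])
E
python3 run.py
```

```text
big_cradle ['top'] [0.5938 0.1824] -0.138 -0.973
big_cradle ['side'] [0.5912 0.1803] -0.125 -0.838
big_cradle ['top', 'side'] [0.5933 0.1817] -0.127 -1.794
small_cradle ['top'] [0.4606 0.1873] 0.192 -0.964
small_cradle ['side'] [0.4589 0.1859] 0.188 -0.862
small_cradle ['top', 'side'] [0.4601 0.1863] 0.188 -1.804
1.1
```

View pics/crop.png

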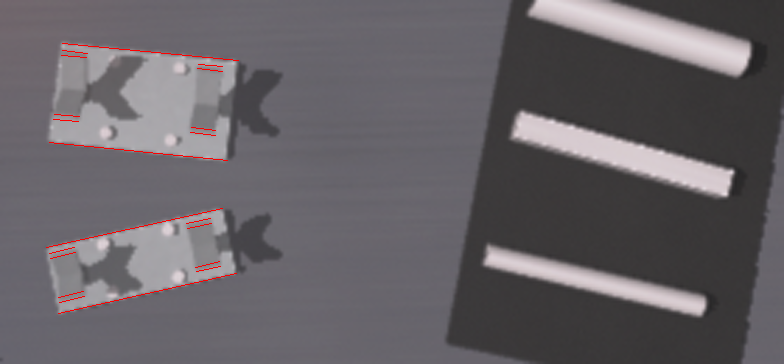

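```bash
cat > d.py <<'E'
import sys
from h import *
def delta(x,y,z,yaw):
    o=ctrl.get_obs();R0=R.from_rotvec(o["tool_rot"])
    Y=np.array([np.cos(yaw),np.sin(yaw),0]);Z=np.array([0,0,-1.]);Rt=R.from_matrix(np.c_[np.cross(Y,Z),Y,Z])
    print("shift",R0.inv().apply(np.array([x,y,z])-o["tool_pos"]).round(4),"rot",(R0.inv()*Rt).as_rotvec().round(4),"t",o["t"],"F",np.round(o["contact_force"],1),"q",np.round(o["q"],2))
if __name__=="__main__": delta(*map(float,sys.argv[1:5]))
E
python3 d.py 0.6413 -0.236 0.12 -0.314
```

```text
shift [-0.6777 -0.7127  0.0965] rot [-0.      0.      1.6609] t 1.1 F [ 0.4 -0.5 -0.2] q [ 1.23  0.05  1.61  0.    1.48 -0.12]
```

Emit:
{"api": "run_rows", "payload": {"increments": [[0.085, -0.3, -0.3, 0, 0, 0, 0.8], [0.085, -0.3, -0.3, 0, 0, 0, 0.8], [0.085, -0.3, -0.3, 0, 0, 0, 0.8], [0.085, -0.3, -0.3, 0, 0, 0, 0.8], [0.085, -0.3, -0.3, 0, 0, 0, 0.8], [0.085, -0.3, -0.3, 0, 0, 0, 0.8], [0.085, -0.3, -0.3, 0, 0, 0, 0.8], [0.085, -0.3, -0.3, 0, 0, 0, 0.8], [0.085, -0.3, -0.3, 0, 0, 0, 0.8], [0.085, -0.3, -0.3, 0, 0, 0, 0.8], [0.085, -0.678, -0.713, 0, 0, 0, 1.661], [0.085, -0.678, -0.713, 0, 0, 0, 1.661], [0.085, -0.678, -0.713, 0, 0, 0, 1.661], [0.085, -0.678, -0.713, 0, 0, 0, 1.661], [0.085, -0.678, -0.713, 0, 0, 0, 1.661], [0.085, -0.678, -0.713, 0, 0, 0, 1.661], [0.085, -0.678, -0.713, 0, 0, 0, 1.661], [0.085, -0.678, -0.713, 0, 0, 0, 1.661], [0.085, -0.678, -0.713, 0, 0, 0, 1.661], [0.085, -0.678, -0.713, 0, 0, 0, 1.661]]}}

```text
t: 2.77
tool_pos: [0.5676, -0.1075, 0.2166]
tool_rot: [2.542, 1.846, 0.001]
contact_force: [1.1, 1.1, 0.4]
opening: 0.0848
grip_force: 0.0
```

```bash
python3 d.py 0.6413 -0.236 0.12 -0.314
```

```text
shift [-0.0995  0.1098  0.0966] rot [ 0.0004 -0.0001 -0.0005] t 2.7667 F [1.1 1.1 0.4] q [-0.32 -0.06  1.72  0.    1.48 -0.  ]
```

Emit:
{"api": "run_rows", "payload": {"increments": [[0.085, -0.09, 0.1, 0.09, 0, 0, 0], [0.085, -0.09, 0.1, 0.09, 0, 0, 0], [0.085, -0.09, 0.1, 0.09, 0, 0, 0], [0.085, -0.09, 0.1, 0.09, 0, 0, 0], [0.085, -0.09, 0.1, 0.09, 0, 0, 0], [0.085, -0.09, 0.1, 0.09, 0, 0, 0], [0.085, -0.09, 0.1, 0.09, 0, 0, 0]]}}

```text
t: 3.35
tool_pos: [0.6342, -0.2216, 0.1266]
tool_rot: [-2.541, -1.846, -0.0]
contact_force: [0.5, -0.0, 0.8]
opening: 0.0851
grip_force: 0.0
```

```bash
python3 - <<'E'
from h import *
from d import delta
save("top","t1");save("side","s1")
d=ctrl.cut_out("top","thick_shaft")
for k in d: print(k["p"],k["extent"])
delta(.6413,-.236,.018,-.314)
o=ctrl.get_obs();R0=R.from_rotvec(o["tool_rot"])
im=np.vstack([cv2.imread("pics/t1.png")[100:300,350:550],cv2.imread("pics/s1.png")[60:260,250:450]])
cv2.imwrite("pics/c1.png",cv2.resize(np.hstack([im[:200],im[200:]]),None,fx=2,fy=2))
E
```

```text
0.83 [409.6, 153.4, 456.9, 179.0]
shift [-0.0122  0.0104  0.1107] rot [0.0031 0.0003 0.0012] t 3.5 F [-0.4  0.3  0.4] q [-0.45  0.22  1.57  0.    1.34 -0.13]
```

View pics/c1.png

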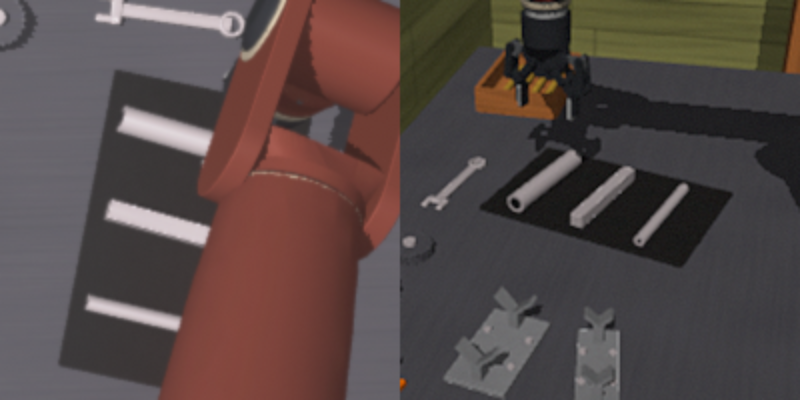

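Emit:
{"api": "run_rows", "payload": {"increments": [[0.085, -0.012, 0.01, 0.04, 0, 0, 0], [0.085, -0.012, 0.01, 0.08, 0, 0, 0], [0.085, -0.012, 0.01, 0.1, 0, 0, 0], [0.085, -0.012, 0.01, 0.111, 0, 0, 0], [0.085, -0.012, 0.01, 0.111, 0, 0, 0], [0.085, -0.012, 0.01, 0.111, 0, 0, 0]], "grip_n": 60}}

```text
t: 4.0
tool_pos: [0.6408, -0.2361, 0.0171]
tool_rot: [2.539, 1.847, 0.001]
contact_force: [-0.6, -0.8, 1.0]
opening: 0.085
grip_force: 0.0
```

```bash
python3 d.py 0.6413 -0.236 0.018 -0.314
```

```text
shift [ 0.0002  0.0005 -0.0009] rot [0.0019 0.0003 0.0008] t 4.0 F [-0.6 -0.8  1. ] q [-0.46  0.37  1.6  -0.    1.17 -0.15]
```

Emit:
{"api": "run_rows", "payload": {"increments": [[0.02, 0, 0, 0, 0, 0, 0], [0.02, 0, 0, 0, 0, 0, 0], [0.02, 0, 0, 0, 0, 0, 0], [0.02, 0, 0, 0, 0, 0, 0], [0.02, 0, 0, 0, 0, 0, 0], [0.02, 0, 0, 0, 0, 0, 0], [0.02, 0, 0, 0, 0, 0, 0], [0.02, 0, 0, 0, 0, 0, 0], [0.02, 0, 0, 0, 0, 0, 0], [0.02, 0, 0, 0, 0, 0, 0]], "grip_n": 60}}

```text
t: 4.83
tool_pos: [0.6419, -0.2371, 0.0184]
tool_rot: [2.539, 1.844, 0.004]
contact_force: [0.1, 0.6, 8.3]
opening: 0.02
grip_force: 11.8
```

```bash
python3 d.py 0.6413 -0.236 0.16 -0.314
```

```text
shift [ 0.0008 -0.0003 -0.1416] rot [ 0.0044  0.0003 -0.0001] t 4.8333 F [0.1 0.6 8.3] q [-0.46  0.37  1.6   0.    1.17 -0.15]
```

```bash
python3 - <<'E'
from h import *
save("top","t2");im=save("side","s2")
a=cv2.imread("pics/t2.png")[100:300,350:550];b=cv2.imread("pics/s2.png")[90:190,260:360]
cv2.imwrite("pics/c2.png",np.hstack([cv2.resize(a,(400,400)),cv2.resize(b,(400,400),interpolation=cv2.INTER_CUBIC)]))
E
```

```text
(no output)
```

View pics/c2.png

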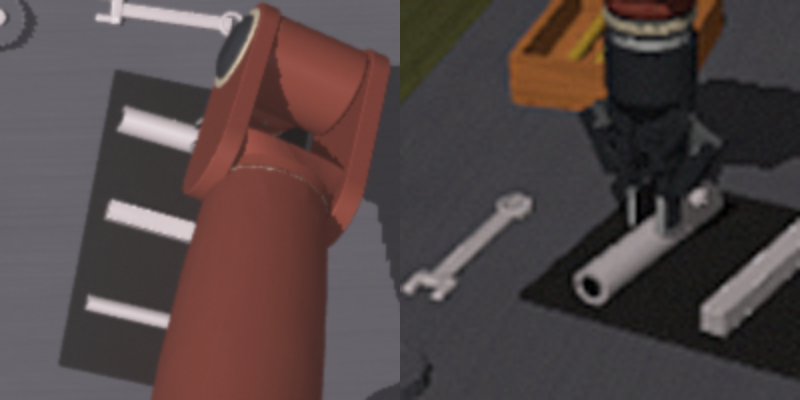

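```bash
python3 - <<'E'
from h import *
o=ctrl.get_obs();T=R.from_rotvec(o["tool_rot"]).as_matrix();p=o["tool_pos"];print(p,o["opening"],o["grip_force"],o["contact_force"])
f=lambda P:np.round((np.array(proj("side",P))-[260,90])*4+[400,0]).tolist()
print("tcp",f(p))
for s in(-1,1):
    for k in(-.01,0,.008,-.011-.02): print(s,k,f(p+s*.01*T[:,1]+k*T[:,2]))
v=np.array([np.cos(1.257),np.sin(1.257),0]);n=np.array([v[1],-v[0],0])
for c in((.6413,-.236,.022),):
    for e in(-.09,0,.09): print("shaft",e,f(np.array(c)+e*v),f(np.array(c)+e*v+n*.016),f(np.array(c)+e*v-n*.016))
print(f((.6413,-.236,.038)))
E
```

```text
[ 0.64192966 -0.2370903   0.01841067] 0.02047400320118366 11.822493821382523 [-0.57622164  0.87142933  7.46364615]
tcp [649.0, 241.0]
-1 -0.01 [659.0, 234.0]
-1 0 [659.0, 244.0]
-1 0.008 [659.0, 252.0]
-1 -0.031 [658.0, 212.0]
1 -0.01 [639.0, 228.0]
1 0 [639.0, 238.0]
1 0.008 [639.0, 246.0]
1 -0.031 [639.0, 206.0]
shaft -0.09 [704.0, 195.0] [689.0, 190.0] [719.0, 199.0]
shaft 0 [649.0, 238.0] [634.0, 233.0] [665.0, 243.0]
shaft 0.09 [589.0, 285.0] [573.0, 280.0] [605.0, 290.0]
[649.0, 221.0]
```

Emit:
{"api": "run_rows", "payload": {"increments": [[0.085, 0, 0, 0, 0, 0, 0], [0.085, 0, 0, 0, 0, 0, 0], [0.085, 0, 0, 0, 0, 0, 0], [0.085, 0, 0, 0, 0, 0, 0], [0.085, 0, 0, 0, 0, 0, 0], [0.085, 0, 0, 0, 0, 0, 0], [0.085, 0, 0, 0.003, 0, 0, 0], [0.085, 0, 0, 0.005, 0, 0, 0], [0.085, 0, 0, 0.005, 0, 0, 0]], "grip_n": 60}}

```text
t: 5.68
tool_pos: [0.6395, -0.236, 0.0096]
tool_rot: [-2.541, -1.846, 0.001]
contact_force: [0.8, 0.6, -0.4]
opening: 0.0852
grip_force: 0.0
```

Emit:
{"api": "run_rows", "payload": {"increments": [[0.06, 0, 0, 0, 0, 0, 0], [0.05, 0, 0, 0, 0, 0, 0], [0.045, 0, 0, 0, 0, 0, 0], [0.04, 0, 0, 0, 0, 0, 0], [0.04, 0, 0, 0, 0, 0, 0], [0.04, 0, 0, 0, 0, 0, 0]]}}

```text
t: 6.18
tool_pos: [0.6401, -0.2363, 0.0106]
tool_rot: [2.541, 1.847, 0.0]
contact_force: [-0.2, -0.7, 0.3]
opening: 0.04
grip_force: 0.0
```

Emit:
{"api": "run_rows", "payload": {"increments": [[0.028, 0, 0, 0, 0, 0, 0], [0.028, 0, 0, 0, 0, 0, 0], [0.028, 0, 0, 0, 0, 0, 0], [0.028, 0, 0, 0, 0, 0, 0], [0.028, 0, 0, 0, 0, 0, 0]]}}

```text
t: 6.6
tool_pos: [0.6411, -0.2367, 0.0114]
tool_rot: [2.54, 1.845, 0.002]
contact_force: [4.2, -2.0, 0.7]
opening: 0.0284
grip_force: 22.7
```

```bash
python3 d.py 0.6413 -0.236 0.16 -0.314; python3 - <<'E'
from h import *
save("side","s3")
b=cv2.imread("pics/s3.png")[90:190,260:360]
cv2.imwrite("pics/c3.png",cv2.resize(b,(600,600),interpolation=cv2.INTER_CUBIC))
E
```

```text
shift [ 0.0007  0.0004 -0.1486] rot [ 0.0027  0.0003 -0.    ] t 6.6 F [ 4.2 -2.   0.7] q [-0.46  0.38  1.6   0.    1.16 -0.15]
```

View pics/c3.png

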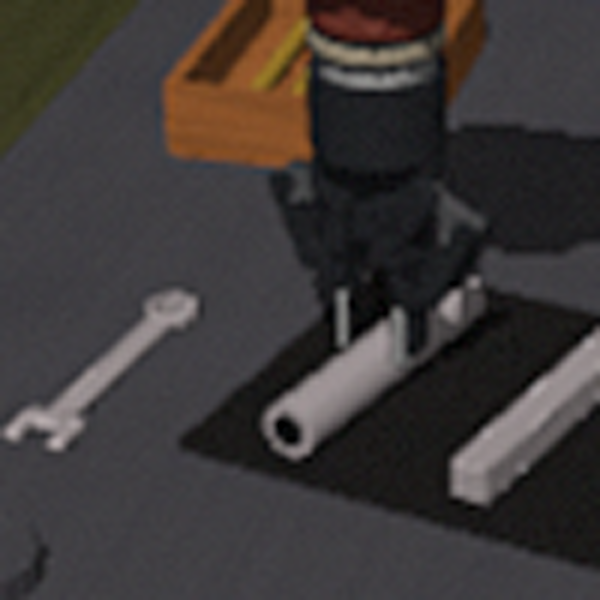

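Emit:
{"api": "run_rows", "payload": {"increments": [[0.0, 0, 0, 0, 0, 0, 0], [0.0, 0, 0, 0, 0, 0, 0], [0.0, 0, 0, 0, 0, 0, 0], [0.0, 0, 0, 0, 0, 0, 0], [0.0, 0, 0, 0, 0, 0, 0]], "grip_n": 60}}

```text
t: 7.07
tool_pos: [0.6411, -0.2367, 0.0117]
tool_rot: [2.54, 1.845, 0.002]
contact_force: [3.6, -1.4, 5.1]
opening: 0.0264
grip_force: 56.9
```

Emit:
{"api": "run_rows", "payload": {"increments": [[0, 0, 0, -0.01, 0, 0, 0], [0, 0, 0, -0.02, 0, 0, 0], [0, 0, 0, -0.03, 0, 0, 0], [0, 0, 0, -0.03, 0, 0, 0]]}}

```text
t: 7.4
tool_pos: [0.6401, -0.2363, 0.0418]
tool_rot: [2.541, 1.847, 0.0]
contact_force: [1.1, -1.4, -5.1]
opening: 0.0262
grip_force: 55.9
```

```bash
python3 d.py 0.5938 0.182 0.16 -0.135
```

```text
shift [ 0.3836 -0.1731 -0.1184] rot [ 0.0005  0.0003 -0.1789] t 7.4 F [ 1.1 -1.4 -5.1] q [-0.46  0.34  1.59 -0.    1.21 -0.15]
```

Emit:
{"api": "run_rows", "payload": {"increments": [[0, 0, 0, -0.04, 0, 0, 0], [0, 0, 0, -0.08, 0, 0, 0], [0, 0.03, -0.015, -0.1, 0, 0, 0], [0, 0.06, -0.03, -0.118, 0, 0, -0.05], [0, 0.1, -0.045, -0.118, 0, 0, -0.1], [0, 0.14, -0.06, -0.118, 0, 0, -0.179], [0, 0.18, -0.08, -0.118, 0, 0, -0.179], [0, 0.21, -0.095, -0.118, 0, 0, -0.179], [0, 0.245, -0.11, -0.118, 0, 0, -0.179], [0, 0.28, -0.126, -0.118, 0, 0, -0.179], [0, 0.31, -0.14, -0.118, 0, 0, -0.179], [0, 0.34, -0.153, -0.118, 0, 0, -0.179], [0, 0.365, -0.165, -0.118, 0, 0, -0.179], [0, 0.38, -0.172, -0.118, 0, 0, -0.179], [0, 0.3836, -0.1731, -0.118, 0, 0, -0.179], [0, 0.3836, -0.1731, -0.118, 0, 0, -0.179], [0, 0.3836, -0.1731, -0.118, 0, 0, -0.179], [0, 0.3836, -0.1731, -0.118, 0, 0, -0.179]]}}

```text
t: 8.9
tool_pos: [0.5938, 0.1808, 0.1581]
tool_rot: [2.367, 2.065, -0.002]
contact_force: [-0.4, 0.4, -5.3]
opening: 0.0263
grip_force: 57.1
```

```bash
python3 - <<'E'
from h import *
from d import delta
save("top","t4");save("side","s4");delta(.5935,.182,.0467,-.135)
a=cv2.imread("pics/t4.png")[130:290,190:350];b=cv2.imread("pics/s4.png")[120:280,240:400]
cv2.imwrite("pics/c4.png",np.hstack([cv2.resize(a,(400,400)),cv2.resize(b,(400,400),interpolation=cv2.INTER_CUBIC)]))
for d in ctrl.cut_out("side","thick_shaft"): print(d["p"],d["extent"])
o=ctrl.get_obs();T=R.from_rotvec(o["tool_rot"]).as_matrix();c=o["tool_pos"]-.0103*T[:,2]
for e in(-.09,.09):print((np.array(proj("side",c+e*T[:,0]))-[240,120])*2.5)
E
```

```text
shift [ 0.0012 -0.0006  0.1116] rot [-0.0003  0.0004 -0.0016] t 9.0 F [ 0.3  0.1 -5.4] q [ 0.18  0.08  1.68 -0.    1.38  0.31]
0.79 [272.9, 166.4, 316.4, 211.2]
[176.69579834 112.22770027]
[ 94.52076606 212.07061597]
```

View pics/c4.png

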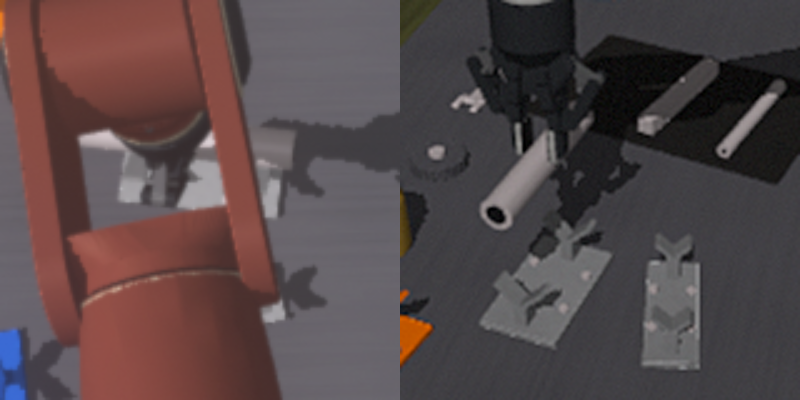

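Emit:
{"api": "run_rows", "payload": {"increments": [[0, 0.001, -0.0006, 0.03, 0, 0, 0], [0, 0.001, -0.0006, 0.06, 0, 0, 0], [0, 0.001, -0.0006, 0.08, 0, 0, 0], [0, 0.001, -0.0006, 0.09, 0, 0, 0], [0, 0.001, -0.0006, 0.098, 0, 0, 0], [0, 0.001, -0.0006, 0.104, 0, 0, 0], [0, 0.001, -0.0006, 0.108, 0, 0, 0], [0, 0.001, -0.0006, 0.108, 0, 0, 0]]}}

```text
t: 9.72
tool_pos: [0.5939, 0.1831, 0.0509]
tool_rot: [2.366, 2.066, 0.001]
contact_force: [0.1, 0.3, -5.8]
opening: 0.026
grip_force: 57.1
```

```bash
python3 d.py .5935 .182 .0467 -.135
```

```text
shift [-0.0011 -0.0002  0.0042] rot [ 0.0008 -0.0002 -0.0002] t 9.7167 F [ 0.1  0.3 -5.8] q [0.18 0.2  1.75 0.   1.2  0.31]
```

Emit:
{"api": "run_rows", "payload": {"increments": [[0, 0, 0, 0.001, 0, 0, 0], [0, 0, 0, 0.002, 0, 0, 0], [0, 0, 0, 0.003, 0, 0, 0], [0, 0, 0, 0.003, 0, 0, 0]]}}

```text
t: 10.05
tool_pos: [0.5937, 0.1832, 0.0479]
tool_rot: [2.366, 2.066, 0.001]
contact_force: [-0.8, 0.8, -5.5]
opening: 0.0261
grip_force: 57.1
```

```bash
python3 d.py .5935 .182 .0467 -.135
```

```text
shift [-0.0012  0.      0.0012] rot [ 0.0007 -0.0002  0.0001] t 10.05 F [-0.8  0.8 -5.5] q [0.18 0.2  1.75 0.   1.19 0.31]
```

Emit:
{"api": "run_rows", "payload": {"increments": [[0, -0.001, 0, 0.001, 0, 0, 0], [0, -0.001, 0, 0.002, 0, 0, 0], [0, -0.001, 0, 0.002, 0, 0, 0]]}}

```text
t: 10.3
tool_pos: [0.5944, 0.1821, 0.0465]
tool_rot: [2.365, 2.065, 0.003]
contact_force: [2.1, -0.2, -2.3]
opening: 0.0265
grip_force: 57.9
```

Emit:
{"api": "run_rows", "payload": {"increments": [[0, 0, 0, 0.001, 0, 0, 0], [0, 0, 0, 0.002, 0, 0, 0], [0, 0, 0, 0.002, 0, 0, 0]]}}

```text
t: 10.55
tool_pos: [0.5946, 0.1822, 0.0462]
tool_rot: [2.365, 2.066, 0.003]
contact_force: [-2.3, -1.5, 6.8]
opening: 0.0261
grip_force: 60.6
```

Emit:
{"api": "run_rows", "payload": {"increments": [[0.03, 0, 0, 0, 0, 0, 0], [0.034, 0, 0, 0, 0, 0, 0], [0.04, 0, 0, 0, 0, 0, 0], [0.05, 0, 0, 0, 0, 0, 0], [0.06, 0, 0, 0, 0, 0, 0], [0.06, 0, 0, 0, 0, 0, 0], [0.06, 0, 0, -0.02, 0, 0, 0], [0.06, 0, 0, -0.06, 0, 0, 0], [0.06, 0, 0, -0.1, 0, 0, 0], [0.06, 0, 0, -0.13, 0, 0, 0], [0.06, 0, 0, -0.13, 0, 0, 0]]}}

```text
t: 11.47
tool_pos: [0.5977, 0.183, 0.1829]
tool_rot: [2.361, 2.062, 0.019]
contact_force: [1.5, 0.2, 2.1]
opening: 0.06
grip_force: 0.0
```

```bash
python3 d.py .433 -.187 .15 -.256; python3 - <<'E'
from h import *
save("side","s5");ctrl.get_image("top")
b=cv2.imread("pics/s5.png")[120:280,240:400]
cv2.imwrite("pics/c5.png",cv2.resize(b,(480,480),interpolation=cv2.INTER_CUBIC))
for c in("side","top"):
  for d in ctrl.cut_out(c,"thin_shaft")[:1]:
    r=cv2.minAreaRect(cv2.findNonZero(d["mask"].astype(np.uint8)));print(c,d["p"],r,onz(c,*r[0],.015))
E
```

```text
shift [-0.389  -0.1139  0.0296] rot [ 0.0134 -0.0053  0.1211] t 11.4667 F [1.5 0.2 2.1] q [0.18 0.07 1.66 0.   1.41 0.31]
side 0.56 ((379.9991455078125, 168.47145080566406), (7.189352035522461, 38.975982666015625), 43.36341857910156) [ 0.43312749 -0.17390843  0.015     ]
top 0.76 ((432.16015625, 259.8061828613281), (80.72456359863281, 8.544661521911621), 12.994616508483887) [ 0.4332908  -0.18716253  0.015     ]
```

View pics/c5.png

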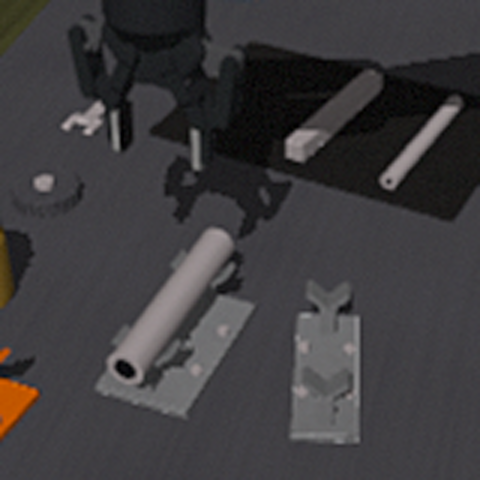

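Emit:
{"api": "run_rows", "payload": {"increments": [[0.06, -0.389, -0.114, 0.02, 0, 0, 0.121], [0.06, -0.389, -0.114, 0.02, 0, 0, 0.121], [0.06, -0.389, -0.114, 0.02, 0, 0, 0.121], [0.06, -0.389, -0.114, 0.02, 0, 0, 0.121], [0.06, -0.389, -0.114, 0.02, 0, 0, 0.121], [0.06, -0.389, -0.114, 0.02, 0, 0, 0.121], [0.06, -0.389, -0.114, 0.02, 0, 0, 0.121], [0.06, -0.389, -0.114, 0.02, 0, 0, 0.121], [0.06, -0.389, -0.114, 0.02, 0, 0, 0.121], [0.06, -0.389, -0.114, 0.02, 0, 0, 0.121], [0.06, -0.389, -0.114, 0.02, 0, 0, 0.121], [0.06, -0.389, -0.114, 0.02, 0, 0, 0.121], [0.06, -0.389, -0.114, 0.02, 0, 0, 0.121], [0.06, -0.389, -0.114, 0.02, 0, 0, 0.121]]}}

```text
t: 12.83
tool_pos: [0.4278, -0.1869, 0.1524]
tool_rot: [-2.484, -1.92, 0.001]
contact_force: [-0.3, 0.0, 0.1]
opening: 0.0602
grip_force: 0.0
```

```bash
python3 d.py .433 -.187 .010 -.256
```

```text
shift [0.0011 0.0053 0.1424] rot [-0.0018 -0.0009  0.0013] t 12.8333 F [-0.3  0.   0.1] q [-0.57 -0.29  2.04  0.    1.4  -0.32]
```

Emit:
{"api": "run_rows", "payload": {"increments": [[0.04, 0.001, 0.005, 0.04, 0, 0, 0], [0.04, 0.001, 0.005, 0.08, 0, 0, 0], [0.04, 0.001, 0.005, 0.11, 0, 0, 0], [0.04, 0.001, 0.005, 0.125, 0, 0, 0], [0.04, 0.001, 0.005, 0.133, 0, 0, 0], [0.04, 0.001, 0.005, 0.138, 0, 0, 0], [0.04, 0.001, 0.005, 0.138, 0, 0, 0]], "grip_n": 60}}

```text
t: 13.42
tool_pos: [0.4332, -0.1875, 0.0151]
tool_rot: [-2.485, -1.921, 0.0]
contact_force: [-1.4, 0.2, -0.5]
opening: 0.0397
grip_force: 0.0
```

```bash
python3 d.py .433 -.187 .010 -.256
```

```text
shift [ 0.0005 -0.0003  0.0051] rot [-0.0008 -0.0003  0.0015] t 13.4167 F [-1.4  0.2 -0.5] q [-0.57 -0.09  2.12  0.    1.12 -0.31]
```

Emit:
{"api": "run_rows", "payload": {"increments": [[0.03, 0, 0, 0, 0, 0, 0], [0.03, 0, 0, 0, 0, 0, 0], [0.03, 0, 0, 0.001, 0, 0, 0], [0.03, 0, 0, 0.002, 0, 0, 0], [0.03, 0, 0, 0.002, 0, 0, 0]]}}

```text
t: 13.83
tool_pos: [0.4333, -0.1885, 0.014]
tool_rot: [2.486, 1.919, 0.001]
contact_force: [-0.8, 0.1, 0.4]
opening: 0.0299
grip_force: 0.0
```

Emit:
{"api": "run_rows", "payload": {"increments": [[0.026, 0, 0, 0, 0, 0, 0], [0.026, 0, 0, 0, 0, 0, 0], [0.026, 0, 0, 0.001, 0, 0, 0], [0.026, 0, 0, 0.002, 0, 0, 0], [0.026, 0, 0, 0.002, 0, 0, 0]]}}

```text
t: 14.25
tool_pos: [0.4328, -0.1882, 0.0112]
tool_rot: [-2.486, -1.919, 0.0]
contact_force: [-0.0, 0.0, -0.7]
opening: 0.0261
grip_force: 0.0
```

Emit:
{"api": "run_rows", "payload": {"increments": [[0.024, 0, 0, 0.001, 0, 0, 0], [0.022, 0, 0, 0.001, 0, 0, 0], [0.018, 0, 0, 0.001, 0, 0, 0], [0.014, 0, 0, 0.001, 0, 0, 0], [0.014, 0, 0, 0.001, 0, 0, 0], [0.014, 0, 0, 0.001, 0, 0, 0], [0.014, 0, 0, 0.001, 0, 0, 0]]}}

```text
t: 14.83
tool_pos: [0.4331, -0.1883, 0.0105]
tool_rot: [2.487, 1.92, 0.0]
contact_force: [-0.2, 0.2, 0.5]
opening: 0.0142
grip_force: 0.0
```

```bash
python3 - <<'E'
from h import *
save("side","s6");b=cv2.imread("pics/s6.png")[110:210,330:430]
cv2.imwrite("pics/c6.png",cv2.resize(b,(600,600),interpolation=cv2.INTER_CUBIC))
o=ctrl.get_obs();T=R.from_rotvec(o["tool_rot"]).as_matrix();p=o["tool_pos"]
for s in(-1,1):
    for k in(-.02,-.01,0,.008): print(s,k,((np.array(proj("side",p+s*.009*T[:,1]+k*T[:,2]))-[330,110])*6).round())
E
```

```text
-1 -0.02 [322. 316.]
-1 -0.01 [320. 332.]
-1 0 [319. 348.]
-1 0.008 [318. 361.]
1 -0.02 [291. 308.]
1 -0.01 [289. 324.]
1 0 [288. 340.]
1 0.008 [287. 352.]
```

View pics/c6.png

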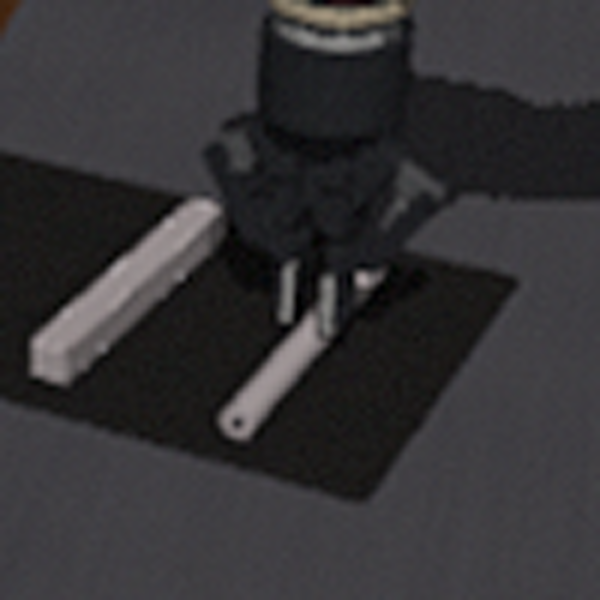

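Emit:
{"api": "run_rows", "payload": {"increments": [[0.03, 0, 0, 0, 0, 0, 0], [0.03, 0, 0, 0, 0, 0, 0], [0.03, 0, 0, 0.002, 0, 0, 0], [0.03, 0, 0, 0.004, 0, 0, 0], [0.03, 0, 0, 0.004, 0, 0, 0]]}}

```text
t: 15.3
tool_pos: [0.4326, -0.1881, 0.0059]
tool_rot: [-2.486, -1.919, 0.001]
contact_force: [0.0, 0.3, 0.6]
opening: 0.0301
grip_force: 0.0
```

Emit:
{"api": "run_rows", "payload": {"increments": [[0.03, 0, 0, 0.001, 0, 0, 0], [0.03, 0, 0, 0.002, 0, 0, 0], [0.03, 0, 0, 0.003, 0, 0, 0], [0.03, 0, 0, 0.003, 0, 0, 0]]}}

```text
t: 15.63
tool_pos: [0.4329, -0.1882, 0.0032]
tool_rot: [-2.486, -1.919, 0.0]
contact_force: [0.2, 0.0, -0.3]
opening: 0.03
grip_force: 0.0
```

Emit:
{"api": "run_rows", "payload": {"increments": [[0.022, 0, 0, 0, 0, 0, 0], [0.018, 0, 0, 0, 0, 0, 0], [0.014, 0, 0, 0, 0, 0, 0], [0.014, 0, 0, 0, 0, 0, 0], [0.014, 0, 0, 0, 0, 0, 0], [0.014, 0, 0, 0, 0, 0, 0]]}}

```text
t: 16.13
tool_pos: [0.4334, -0.1884, 0.0038]
tool_rot: [2.486, 1.919, 0.001]
contact_force: [0.6, 0.3, -0.2]
opening: 0.0143
grip_force: 19.0
```

```bash
python3 - <<'E'
from h import *
save("side","s7");b=cv2.imread("pics/s7.png")[110:210,330:430]
cv2.imwrite("pics/c7.png",cv2.resize(b,(600,600),interpolation=cv2.INTER_CUBIC))
E
```

```text
(no output)
```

View pics/c7.png

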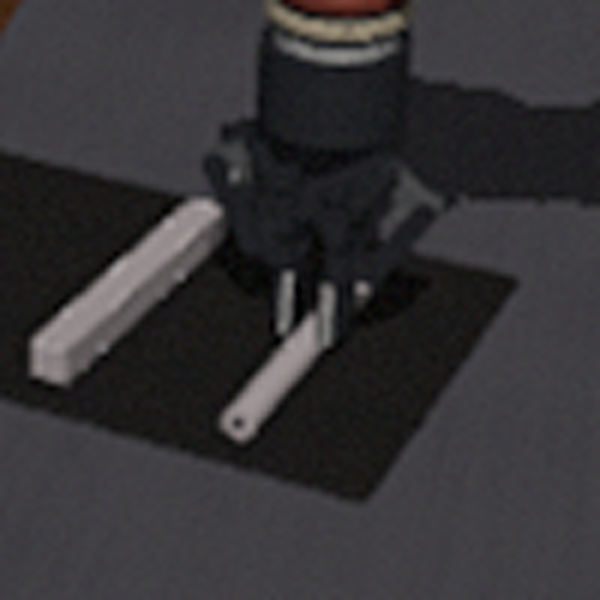

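Emit:
{"api": "run_rows", "payload": {"increments": [[0.026, 0, 0, 0, 0, 0, 0], [0.026, 0, 0, 0, 0, 0, 0], [0.026, 0, 0, 0.002, 0, 0, 0], [0.026, 0, 0, 0.003, 0, 0, 0], [0.026, 0, 0, 0.003, 0, 0, 0]]}}

```text
t: 16.6
tool_pos: [0.4326, -0.1881, -0.0]
tool_rot: [-2.486, -1.919, 0.001]
contact_force: [0.9, -0.5, 0.6]
opening: 0.0258
grip_force: 0.0
```

Emit:
{"api": "run_rows", "payload": {"increments": [[0.014, 0, 0, 0, 0, 0, 0], [0.014, 0, 0, 0, 0, 0, 0], [0.014, 0, 0, 0, 0, 0, 0], [0, 0, 0, 0, 0, 0, 0], [0, 0, 0, 0, 0, 0, 0], [0, 0, 0, 0, 0, 0, 0], [0, 0, 0, 0, 0, 0, 0]], "grip_n": 60}}

```text
t: 17.18
tool_pos: [0.4329, -0.1882, 0.0006]
tool_rot: [-2.486, -1.92, 0.0]
contact_force: [-2.4, 1.2, 3.5]
opening: 0.0148
grip_force: 58.7
```

Emit:
{"api": "run_rows", "payload": {"increments": [[0, 0, 0, -0.01, 0, 0, 0], [0, 0, 0, -0.02, 0, 0, 0], [0, 0, 0, -0.03, 0, 0, 0], [0, 0, 0, -0.03, 0, 0, 0]]}}

```text
t: 17.52
tool_pos: [0.435, -0.1895, 0.0335]
tool_rot: [2.483, 1.916, 0.003]
contact_force: [0.5, -0.8, -1.8]
opening: 0.0144
grip_force: 59.0
```

```bash
python3 d.py .4603 .187 .16 .19
```

```text
shift [ 0.3704 -0.0701 -0.1275] rot [ 0.0048  0.0029 -0.446 ] t 17.5167 F [ 0.5 -0.8 -1.8] q [-0.57 -0.12  2.11  0.    1.15 -0.31]
```

Emit:
{"api": "run_rows", "payload": {"increments": [[0, 0, 0, -0.04, 0, 0, 0], [0, 0, 0, -0.08, 0, 0, 0], [0, 0.03, -0.006, -0.11, 0, 0, -0.05], [0, 0.06, -0.012, -0.127, 0, 0, -0.1], [0, 0.09, -0.017, -0.127, 0, 0, -0.16], [0, 0.125, -0.024, -0.127, 0, 0, -0.22], [0, 0.16, -0.03, -0.127, 0, 0, -0.28], [0, 0.19, -0.036, -0.127, 0, 0, -0.34], [0, 0.225, -0.043, -0.127, 0, 0, -0.4], [0, 0.26, -0.05, -0.127, 0, 0, -0.446], [0, 0.29, -0.056, -0.127, 0, 0, -0.446], [0, 0.32, -0.061, -0.127, 0, 0, -0.446], [0, 0.345, -0.066, -0.127, 0, 0, -0.446], [0, 0.36, -0.069, -0.127, 0, 0, -0.446], [0, 0.37, -0.07, -0.127, 0, 0, -0.446], [0, 0.37, -0.07, -0.127, 0, 0, -0.446], [0, 0.37, -0.07, -0.127, 0, 0, -0.446], [0, 0.37, -0.07, -0.127, 0, 0, -0.446]]}}

```text
t: 19.02
tool_pos: [0.459, 0.1865, 0.1574]
tool_rot: [2.002, 2.421, -0.001]
contact_force: [0.2, 1.2, -3.2]
opening: 0.0148
grip_force: 59.4
```

```bash
python3 - <<'E'
from h import *
from d import delta
save("top","t8");save("side","s8");delta(.4603,.187,.0385,.19)
o=ctrl.get_obs();T=R.from_rotvec(o["tool_rot"]).as_matrix();c=o["tool_pos"]-.0145*T[:,2]
b=cv2.resize(cv2.imread("pics/s8.png")[120:280,270:430],(560,560),interpolation=cv2.INTER_CUBIC)
for e in(-.09,.09):
    q=(np.array(proj("side",c+e*T[:,0]))-[270,120]+.5)*3.5;print(q);cv2.circle(b,tuple(int(k) for k in q),3,(0,0,255),1)
cv2.imwrite("pics/c8.png",b)
E
```

```text
shift [0.0004 0.0013 0.119 ] rot [-0.      0.0003 -0.0015] t 19.1167 F [ 0.3  0.6 -3.1] q [ 0.24 -0.22  1.97 -0.    1.39  0.05]
[284.32307396 178.22650918]
[278.87111481 338.56245241]
```

View pics/c8.png

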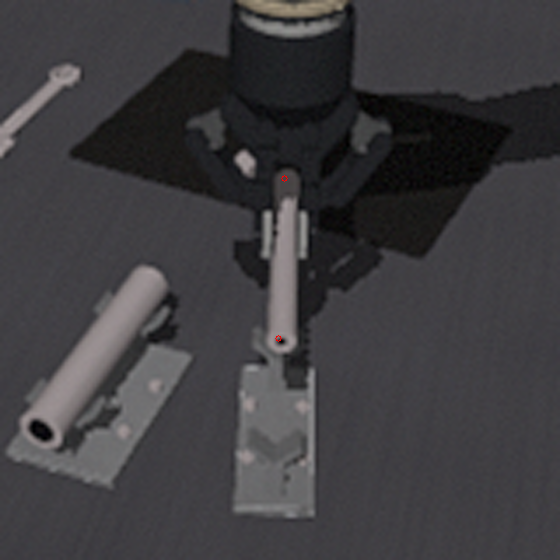

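Emit:
{"api": "run_rows", "payload": {"increments": [[0, 0.0004, 0.001, 0.03, 0, 0, 0], [0, 0.0004, 0.001, 0.06, 0, 0, 0], [0, 0.0004, 0.001, 0.085, 0, 0, 0], [0, 0.0004, 0.001, 0.1, 0, 0, 0], [0, 0.0004, 0.001, 0.108, 0, 0, 0], [0, 0.0004, 0.001, 0.113, 0, 0, 0], [0, 0.0004, 0.001, 0.115, 0, 0, 0], [0, 0.0004, 0.001, 0.115, 0, 0, 0]]}}

```text
t: 19.78
tool_pos: [0.4606, 0.1879, 0.0432]
tool_rot: [2.001, 2.421, 0.002]
contact_force: [-0.3, -0.2, -1.8]
opening: 0.0149
grip_force: 59.5
```

```bash
python3 d.py .4603 .187 .0385 .19
```

```text
shift [-0.0008 -0.0005  0.0047] rot [ 0.0012 -0.     -0.0005] t 19.7833 F [-0.3 -0.2 -1.8] q [ 0.24 -0.08  2.05 -0.    1.17  0.05]
```

Emit:
{"api": "run_rows", "payload": {"increments": [[0, 0, 0, 0.001, 0, 0, 0], [0, 0, 0, 0.002, 0, 0, 0], [0, 0, 0, 0.003, 0, 0, 0], [0, 0, 0, 0.003, 0, 0, 0]]}}

```text
t: 20.12
tool_pos: [0.4602, 0.1881, 0.0399]
tool_rot: [2.0, 2.422, 0.001]
contact_force: [0.5, -0.3, -2.9]
opening: 0.0144
grip_force: 59.5
```

Emit:
{"api": "run_rows", "payload": {"increments": [[0, 0, 0, 0.001, 0, 0, 0], [0, 0, 0, 0.002, 0, 0, 0], [0, 0, 0, 0.002, 0, 0, 0]]}}

```text
t: 20.37
tool_pos: [0.4609, 0.1882, 0.0384]
tool_rot: [1.999, 2.421, 0.003]
contact_force: [0.6, -1.0, 0.8]
opening: 0.0144
grip_force: 59.8
```

Emit:
{"api": "run_rows", "payload": {"increments": [[0, 0, 0, 0.001, 0, 0, 0], [0, 0, 0, 0.001, 0, 0, 0]]}}

```text
t: 20.53
tool_pos: [0.461, 0.1882, 0.0382]
tool_rot: [2.0, 2.422, 0.002]
contact_force: [-1.4, -1.2, 7.0]
opening: 0.0145
grip_force: 60.4
```

Emit:
{"api": "run_rows", "payload": {"increments": [[0.018, 0, 0, 0, 0, 0, 0], [0.022, 0, 0, 0, 0, 0, 0], [0.03, 0, 0, 0, 0, 0, 0], [0.04, 0, 0, 0, 0, 0, 0], [0.045, 0, 0, 0, 0, 0, 0], [0.045, 0, 0, 0, 0, 0, 0], [0.045, 0, 0, -0.02, 0, 0, 0], [0.045, 0, 0, -0.05, 0, 0, 0], [0.045, 0, 0, -0.09, 0, 0, 0], [0.045, 0, 0, -0.12, 0, 0, 0], [0.045, 0, 0, -0.12, 0, 0, 0], [0.045, 0, 0, -0.12, 0, 0, 0]]}}

```text
t: 21.53
tool_pos: [0.4615, 0.1884, 0.1592]
tool_rot: [1.999, 2.42, 0.007]
contact_force: [0.6, -0.7, -0.9]
opening: 0.0453
grip_force: 0.0
```

```bash
python3 - <<'E'
from h import *
save("side","s9");b=cv2.resize(cv2.imread("pics/s9.png")[170:290,260:380],(600,600),interpolation=cv2.INTER_CUBIC)
for x,y,z,a in((.5935,.182,.057,-.135),(.4603,.187,.053,.19)):
  for e in(-.09,.09):
    q=(np.array(proj("side",(x-e*np.sin(a),y+e*np.cos(a),z)))-[260,170]+.5)*5;cv2.circle(b,tuple(int(k) for k in q),3,(0,0,255),1)
cv2.imwrite("pics/c9.png",b);print(ctrl.get_obs()["t"])
E
```

```text
21.5833
```

View pics/c9.png

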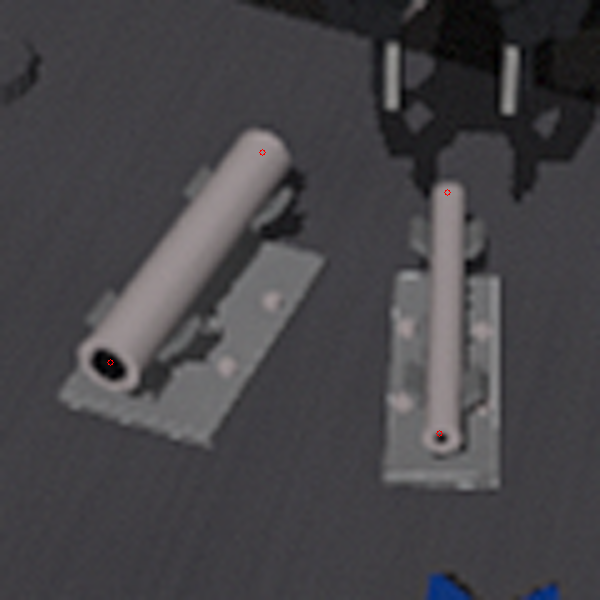

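Both shafts sit where the seated axes project, with end faces at (110,362) and (440,435) in the crop. The gripper is clear of both.

```bash
python3 -c "
from station import ctrl
print(ctrl.finish_job())"
```

```text
the job is handed in; nothing more can be done
None
```

I set the thick shaft down in the big grey cradle and the thin shaft in the small grey one, and handed the job in at about 21.6 s; the last picture shows both seated with the gripper clear, but the station printed no verdict.

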